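# Lift the hot casserole lid with the lid lifter

## Task

The casserole has just come out of the oven, so do not touch it or its lid with the gripper: take the lid lifter from its stand (its telescopic shaft may be set to any length), slide its hook under the lid's loop handle, lift the lid off level and balanced, and set it gently down in the middle of the empty cork mat. Unhook without pressing or tugging hard on the lid, hang the lifter back upright in its stand, and leave the mug, tumbler and bowl alone.

Things in the scene. Friction and masses are not known exactly. Their poses are not given: they have to be found in the camera images.
- lifter: Lid lifter hanging upright in the stand by its guard plate, 0.18 kg. Origin: centre line of the shaft at the guard's underside; z up, x the way the hook points. Guard 50 mm (x = -15 to 35) by 42 mm, 5 mm thick; wooden handle 28 mm (x) by 18 mm (y), z = 5 to 75 mm; below the guard a socket 14 by 16 mm, 12 mm long, from which the shaft with the hook comes down.
- lifter_grip (a point): Point in the handle on the shaft line, 48 mm above the lifter's origin: grip here from above, closing along y (18 mm). The shaft (8 mm in x, 10 mm in y) is telescopic and stiff (holds 60 N): the hook's underside is 70 to 94 mm below the lifter's origin, set differently each time and not measured, so the hook's height must be found by feel.
- lifter_nose (a point): Front edge of the guard's underside, x = 35 mm, y = 0, z = 0 in the lifter's frame, above the hook. The hook: a flat steel foot 14 mm wide (y), 6 mm thick, x = -4 to 24 mm, with an upturned lip at x = 18 to 24 mm, so a throat 14 mm long between shaft and lip, where the bar lies (x = 4 to 18 mm). The lip's top is 13 mm above the foot's underside.
- lid: Round enamelled lid, 188 mm across, 0.3 to 0.6 kg, balanced about its centre axis. Origin: centre of its underside, z up. A disc 156 mm across (z = 0 to 6 mm) sits inside the pot with 7 mm play all round, the flange (z = 6 to 12 mm) rests on the pot's rim; the flat top, 128 mm across, is at z = 18 mm and carries the loop handle in its middle.
- loop_bar (a point): Middle of the loop handle's bar, 37.5 mm above the lid's origin. Axes as the lid's: the round steel bar, 8 mm thick, runs along y on two 8 mm posts at y = -22 and +22 mm; the hook goes under it along x, from either side. Opening under the bar: 36 mm wide, 15.5 mm high above the lid's flat top, so the hook has only 2.5 mm to spare in height.
- pot: Heavy round casserole 180 mm across with two ears (232 mm across them, along its x) on a cork trivet, fixed; origin at the centre of the trivet's underside on the table; the rim is 91 mm above it, the lid's origin 85 mm above it at the start.
- mat: Empty round cork mat, 196 mm across, 14 mm thick, fixed; origin at the centre of its underside on the table.
- stand: Wooden bridge-shaped stand, fixed, 80 mm (x = -30 to 50) by 90 mm (y), top at z = 104 mm. The 12 mm top board has a slot, x = -10 to 30 and y = -11 to 11 mm, in which the lifter's hook and shaft hang, hook along the stand's x, the guard on the board. Origin on the table, straight below the shaft of a centrally hung lifter, whose origin is then 104 mm above it.
- mug: Bystander mug, 76 mm across, 95 mm tall, loose; origin at the centre of its underside.
- tumbler: Bystander glass tumbler, 68 mm across, 110 mm tall, loose; origin at the centre of its underside.
- bowl: Bystander bowl, 130 mm across, 55 mm tall, loose; origin at the centre of its underside.

How it is judged:
By the outcome, as a careful person would: the job done as asked, in the order asked, and still so for the second after the job is handed in, with the robot touching nothing.
It also fails if it takes over 72 s, if anything falls off the work surface, if the arm or the gripper's body presses on something with over 40 N, if the wrist force passes 120 N, or if a joint passes its speed limit or range.

## Robot

A 6-joint arm with a two-finger parallel gripper is mounted at the origin on the work surface. World frame = base frame: x ahead of the robot, y to its left, z up, the work surface at z = 0. Lengths are in mm, angles in rad, forces in N, time in s.
With the tool pointing down it reaches from about 275 to 750 mm from the base axis. Payload 10.2 kg.
Tool frame: the origin (TCP) lies at the centre of the arm's flange, where the gripper is bolted on; the fingertips stand 173 mm ahead of it and the grasp point (between the pads) lies 155 mm ahead of it; z points along the fingers, y is the line along which they close (so a half turn about z gives the same grasp; the last joint's range is limited). The gripper opens to 85 mm and grips with 20 to 120 N. Pads are 22 mm wide; open, the fingers measure 114 mm over their backs; the gripper's body (76 mm by 85 mm) begins 54 mm behind the grasp point. The pads swing forward as they close: fully open they stand 13 mm farther back than shut.
Start: joints at [-1.335, 0.313, 1.498, -0, 1.331, -0.223], TCP at [232.497, -470.72, 404.694] pointing down, gripper open.
Joint ranges: [-2.94, 2.94], [-0.97, 2.17], [0.19, 2.56], [-1.23, 4.37], [0.02, 3.11], [-2.88, 2.88]. Speed limits (rad/s): [2.39, 2.39, 3.01, 3.14, 3.14, 3.14].

## Interface

Orientations are given as a unit quaternion [w, x, y, z].
In Python, from rig import ctrl, telemetry, capture, calibration gives the robot as it stands (ctrl), with the cameras as plain functions and the readings (telemetry).
- The arm moves only by the shell command python3 steer.py 'ROWS' [OPENING] [FORCE]. ROWS is a JSON list of rows, 1 to 8 of them, each of 6 numbers: dx, dy, dz in parts of the range, where 1.0 means 1000 mm, then a rotation vector rx, ry, rz in a scale on which 1.0 is 2 pi rad; each row is the pose to reach, as a shift and turn from the pose commanded when the command began, along the tool's axes at that moment; what a row does not reach only later rows make up. A row lasts 1/10 s, in which the tool goes at most 50 mm and 0.15 rad, less where a joint would pass 70% of its speed; a pose out of reach is approached as far as the arm can. OPENING is the opening from 0.0 (shut) to 1.0 (fully open), set as the command begins (- or left out keeps the last). The fingers move at their own pace and stop on an object; FORCE is the grip in N (left out, the last holds). Time passes only in rows, so rows that do not move let the fingers close. It prints the time, the measured TCP pose, the force, the opening and the grip force at its end. Input that does not fit is refused with a message, and nothing moves.
- telemetry.sense(): the state, without advancing time (a new reading comes with each control period).
- capture(name): name is "scene" or "top" or "wrist"; returns the picture (384x512x3 uint8, red, green, blue); there is no depth.
- calibration(name): a dict with "fx", "fy", "cx", "cy" (pixels), "position" and "attitude" of the camera in the world. Camera axes: x right, y down, z forward; pixel columns grow to the right and rows downward; lengths in mm; the calibration is good to about 2 mm. The wrist camera is an equidistant fisheye: a pixel r from the principal point sees the ray r / f radians off the axis. A picture is of the moment at which its call begins: read the wrist's pose just before it. calibration takes no time and is no camera call; for the wrist camera it gives the pose at the moment of the call.
- ctrl.finish_job(): hands the job in; it is judged then, once.
The state is a dict: "time_s": time; "joints": joint angles; "dq": joint speeds; "tau": joint torques, N m; "eef_pos": TCP position; "ee_rot": TCP orientation; "force": force on the tool from outside, world axes, zero at the start; "wrist_torque": the same for the moment, N m; "grip_width": opening from 0.0 (shut) to 1.0 (fully open); "grip_force": force on a finger pad.
Only numpy, scipy, OpenCV 4.12 (cv2) and the standard library are available. Lean on these libraries where they do the work, as an engineer would, in place of code of your own. Each camera call takes 0.05 s, during which the arm holds its last target. There are 200 camera calls.

## Working session

There is one attempt and no reset: what is moved stays moved. The work goes in short steps, Python scripts to look and compute and a shell command to move; the robot and the scene stay as the last step left them, time stands still between calls to the robot, and variables do not carry over. Pictures are saved under pics/ and viewed, at most 11 in all, crops included, and the job is handed in when it is done.

```bash
ls; mkdir -p pics
python3 - <<'E'
from rig import ctrl, telemetry, capture, calibration
import cv2,json
for n in("scene","top"):
    cv2.imwrite(f"pics/{n}0.png",capture(n)[:,:,::-1]); print(n,calibration(n))
print(calibration("wrist"));print(telemetry.sense())
E
```

```text
pics
rig.py
steer.py
scene {'fx': 486.12156105036416, 'fy': 486.12156105036416, 'cx': 254.94661488681564, 'cy': 192.30317231187942, 'position': array([1038.47678294, -466.69606463, 1137.32367855]), 'attitude': array([-0.26399322,  0.86654422,  0.40593364, -0.12094035])}
top {'fx': 438.11096199010933, 'fy': 438.11096199010933, 'cx': 257.97915198505814, 'cy': 181.1636336216803, 'position': array([ 442.63423256,  -26.20663874, 1303.21536773]), 'attitude': array([-0.02446893,  0.71646528, -0.69660031,  0.02875394])}
{'fx': 297.3186396354542, 'fy': 297.3186396354542, 'cx': 255.94125659941548, 'cy': 192.50655155355483, 'position': array([ 296.25625994, -438.89176229,  374.63284539]), 'attitude': array([ 0.12153189,  0.84042468, -0.52263226, -0.07597288])}
{'time_s': 0.1, 'joints': array([-1.33540338e+00,  3.13431479e-01,  1.49832017e+00, -1.93830827e-05,
        1.33098183e+00, -2.23386781e-01]), 'dq': array([ 0.00126068, -0.00150606, -0.00225458, -0.00214715, -0.00070398,
        0.00024023]), 'tau': array([ 2.59788205e-03, -4.12896681e+01, -2.60141373e+01, -1.72624532e-04,
        3.04480578e-03,  2.72837019e-05]), 'eef_pos': array([ 232.48856179, -470.69850209,  404.18844085]), 'ee_rot': array([-5.70344351e-04,  9.73804628e-01,  2.27385624e-01, -1.28369109e-05]), 'force': array([-0.1905881 , -0.59252905, -0.6444787 ]), 'wrist_torque': array([ 0.03127629, -0.0100291 ,  0.0085199 ]), 'grip_force': 0.0, 'grip_width': 0.9991198495607517}
```

View pics/scene0.png

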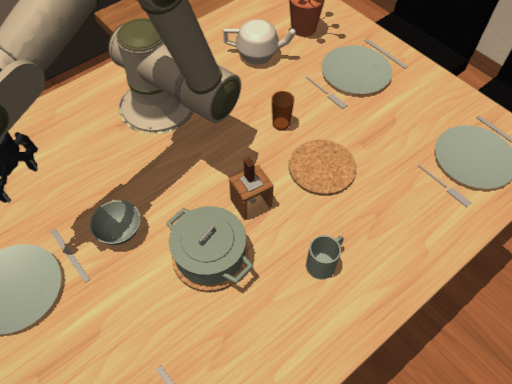

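View pics/top0.png

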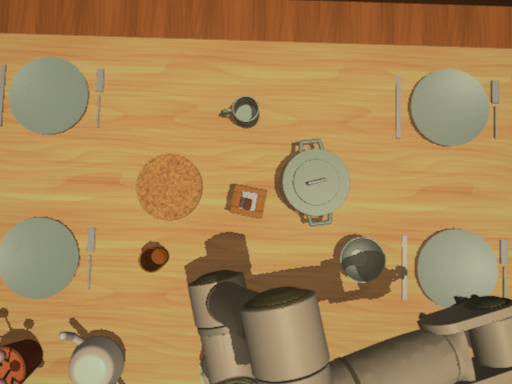

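The scene view shows the pot with lid at about (208,243), stand and lifter at (251,188), mat at (322,167), mug at (323,257), tumbler at (283,110) and bowl at (115,222). The top view shows the pot at (316,182), stand at (248,200), mat at (169,187), mug at (244,112), tumbler at (153,258) and bowl at (362,260).

```bash
cat > h.py <<'E'
import numpy as np, cv2
from scipy.spatial.transform import Rotation as R
from rig import ctrl, telemetry, capture, calibration
q=lambda a:R.from_quat(np.roll(a,-1))
def ray(cal,uv,fish=False):
    x=np.array([(uv[0]-cal["cx"])/cal["fx"],(uv[1]-cal["cy"])/cal["fy"]])
    if fish:
        t=np.hypot(*x); d=np.r_[np.sin(t)*x/max(t,1e-9),np.cos(t)]
    else: d=np.r_[x,1]/np.linalg.norm(np.r_[x,1])
    return np.array(cal["position"]),q(cal["attitude"]).apply(d)
def plane(cal,uv,z,fish=False):
    p,d=ray(cal,uv,fish); return p+d*(z-p[2])/d[2]
def tri(rs):
    A=0;b=0
    for p,d in rs:
        M=np.eye(3)-np.outer(d,d); A=A+M; b=b+M@p
    x=np.linalg.solve(A,b)
    return x,[np.linalg.norm((np.eye(3)-np.outer(d,d))@(x-p)) for p,d in rs]
def proj(cal,X,fish=False):
    c=q(cal["attitude"]).inv().apply(np.array(X)-cal["position"])
    if fish:
        r=np.hypot(c[0],c[1]); t=np.arctan2(r,c[2]); s=t/max(r,1e-9)
    else: s=1/c[2]
    return np.array([cal["cx"]+cal["fx"]*s*c[0],cal["cy"]+cal["fy"]*s*c[1]])
def todo(tgt,yaw=None,s=None):
    """shift (tool axes) from measured pose to TCP target; yaw = world yaw of tool x axis"""
    s=s or telemetry.sense(); r=q(s["ee_rot"]); d=r.inv().apply(np.array(tgt)-s["eef_pos"])
    print("shift",d.round(2),"n",np.linalg.norm(d).round(1),end=" ")
    if yaw is not None:
        T=R.from_matrix(np.c_[[np.cos(yaw),np.sin(yaw),0],[np.sin(yaw),-np.cos(yaw),0],[0,0,-1]])
        print("rotvec",(r.inv()*T).as_rotvec().round(4),end="")
    print()
def shot(name,fn):
    c=calibration(name); im=capture(name)[:,:,::-1].copy(); cv2.imwrite(fn,im); return c,im
E
python3 - <<'E'
from h import *
ct,cs,cw=[calibration(n) for n in("top","scene","wrist")]
for n,uv,z in(("pot",(316,182),100),("handle",(246,203),170),("stand",(248,200),104),("mat",(169,187),14),("mug",(244,112),95),("tum",(153,258),110),("bowl",(362,260),55)):
    print(n,plane(ct,uv,z).round())
for n,a,b in(("handle",(246,203),(249,162)),("lid",(316,182),(208,237)),("mat",(169,187),(322,167))):print(n,tri([ray(ct,a),ray(cs,b)]))
s=telemetry.sense(); r=q(s["ee_rot"]); print("cam in tool",r.inv().apply(cw["position"]-s["eef_pos"]),(r.inv()*q(cw["attitude"])).as_matrix().round(3))
todo([380,-60,404],-0.4)
E
```

```text
pot [ 536. -192.  100.]
handle [471.  -3. 170.]
stand [481.  -6. 104.]
mat [515. 229.  14.]
mug [727.  12.  95.]
tum [317. 244. 110.]
bowl [ 322. -332.   55.]
handle (array([469.95519434,  -3.53438662, 175.80026947]), [np.float64(1.111423096646998), np.float64(1.1114230966469834)])
lid (array([ 536.52439626, -190.64213783,  101.56332386]), [np.float64(1.606814079639394), np.float64(1.606814079639401)])
mat (array([516.08889803, 231.21895345,   1.71039725]), [np.float64(0.11658032076299978), np.float64(0.11658032076304248)])
cam in tool [71.25253324 -0.24457415 29.57258762] [[-0.001 -0.959 -0.284]
 [ 1.    -0.001  0.   ]
 [-0.    -0.284  0.959]]
shift [ 314.14 -302.9     0.6 ] n 436.4 rotvec [-1.100e-03  3.000e-04  8.588e-01]
```

Run:
```python
from h import *
todo([430,-140,404],0.459)
```

```text
shift [ 323.54 -209.03    0.5 ] n 385.2 rotvec [-0.0011 -0.0002 -0.0002]
```

The manual's scale: shifts go in shares of 1000 mm and turns go in shares of 2 pi rad. Converting my numbers, 323 mm / 1000 = 0.323, 283 mm / 1000 = 0.283.

```bash
python3 steer.py '[[0.04, -0.026, 0, 0, 0, 0], [0.08, -0.052, 0, 0, 0, 0], [0.12, -0.078, 0, 0, 0, 0], [0.16, -0.104, 0, 0, 0, 0], [0.2, -0.13, 0, 0, 0, 0], [0.242, -0.157, 0, 0, 0, 0], [0.283, -0.183, 0, 0, 0, 0], [0.323, -0.209, 0, 0, 0, 0]]' && python3 steer.py '[[0, 0, 0, 0, 0, 0], [0, 0, 0, 0, 0, 0], [0, 0, 0, 0, 0, 0]]'
python3 - <<'E'
from h import *
import pickle
c,im=shot("wrist","pics/w1.png"); pickle.dump(c,open("w1.pkl","wb"))
todo([410,60,404],0.459)
E
```

```text
time_s: 0.9
eef_pos: [430.1, -138.3, 404.7]
ee_rot: [-0.0, 0.974, 0.227, -0.0]
force: [-0.7, -0.8, -0.2]
grip_width: 1.003
grip_force: 0.0
time_s: 1.2
eef_pos: [429.2, -141.1, 404.5]
ee_rot: [-0.0, 0.974, 0.227, -0.0]
force: [-0.6, 0.3, -0.3]
grip_width: 0.996
grip_force: 0.0
shift [  71.64 -189.09    0.58] n 202.2 rotvec [-0.0002  0.0003 -0.002 ]
```

View pics/w1.png

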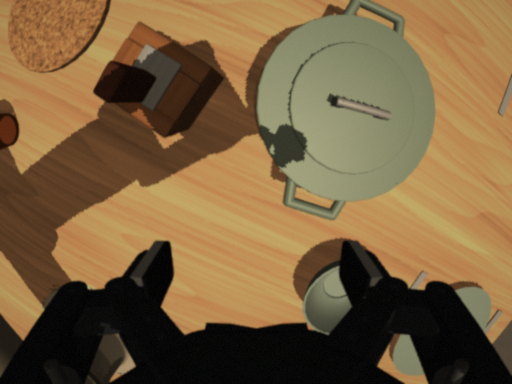

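The wrist view shows the bar from about (333,101) to (390,115), the lid flange circle centred near (346,107), the handle at (125,83), the guard at (160,75), and the stand's top at (170,80). Next, a second viewpoint.

Converted, -189 mm / 1000 = -0.189, -140 mm / 1000 = -0.14.

```bash
python3 steer.py '[[0.018, -0.046, 0, 0, 0, 0], [0.036, -0.092, 0, 0, 0, 0], [0.054, -0.14, 0, 0, 0, 0], [0.072, -0.189, 0, 0, 0, 0], [0.072, -0.189, 0, 0, 0, 0], [0.072, -0.189, 0, 0, 0, 0]]'
python3 - <<'E'
from h import *
import pickle
c,im=shot("wrist","pics/w2.png"); pickle.dump(c,open("w2.pkl","wb"))
E
```

```text
time_s: 1.85
eef_pos: [410.3, 61.0, 404.8]
ee_rot: [0.0, 0.974, 0.228, 0.0]
force: [-0.7, -0.1, -0.1]
grip_width: 0.999
grip_force: 0.0
```

View pics/w2.png

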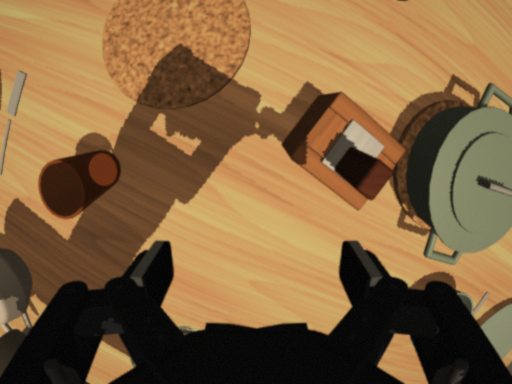

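The second view shows the guard around (352,155), the handle at (365,170), stand top corners near (337,94), (405,152) and (361,207), the mat centred near (177,50), and the bar from about (478,180) onward. I'll enlarge the details for corners.

Run:
```python
import cv2,numpy as np
a=cv2.imread("pics/w1.png");b=cv2.imread("pics/w2.png")
f=lambda im,x,y,w,h,s:cv2.resize(im[y:y+h,x:x+w],None,fx=s,fy=s,interpolation=cv2.INTER_CUBIC)
A=f(a,90,15,133,125,3); B=f(b,282,87,133,125,3); C=f(a,312,80,100,56,4); D=f(b,412,145,100,56,4)
out=np.zeros((600,800,3),np.uint8); out[:375,:399]=A; out[:375,400:799]=B; out[376:600,:400]=C; out[376:600,400:]=D
cv2.imwrite("pics/z1.png",cv2.convertScaleAbs(out,alpha=1.4))
```

```text
(no output)
```

View pics/z1.png

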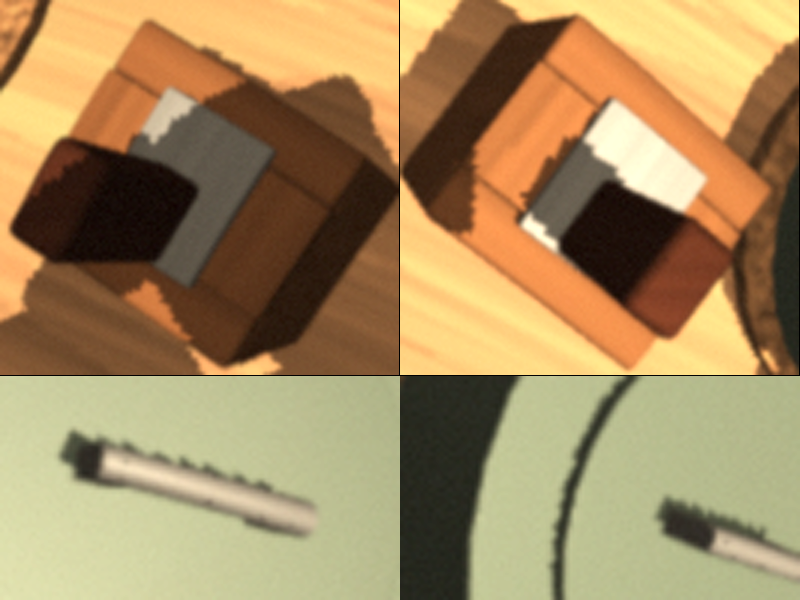

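Run:
```python
from h import *
import pickle
c1,c2=[pickle.load(open(f"w{i}.pkl","rb")) for i in(1,2)]
A=lambda x,y:((x+.5)/3-.5+90,(y+.5)/3-.5+15)
B=lambda x,y:((x-400+.5)/3-.5+282,(y+.5)/3-.5+87)
C=lambda x,y:((x+.5)/4-.5+312,(y-376+.5)/4-.5+80)
D=lambda x,y:((x-400+.5)/4-.5+412,(y-376+.5)/4-.5+145)
P={}
for n,a,b in(("S1",A(150,20),B(575,17)),("S2",A(367,158),B(771,187)),("S3",A(228,364),B(630,368)),("G1",A(170,87),B(611,99)),("G2",A(275,152),B(706,179)),("barL",C(78,459),D(666,527))):
    X,e=tri([ray(c1,a,1),ray(c2,b,1)]); P[n]=X; print(n,X.round(1),np.round(e[0],1))
d=lambda a,b:(np.linalg.norm(P[a]-P[b]).round(1),np.degrees(np.arctan2(*(P[a]-P[b])[1::-1])).round(1))
print(d("S1","S2"),d("S2","S3"),d("G1","G2"))
print("G bottom on 109",plane(c1,A(192,288),109,1),"G left w2",plane(c2,B(521,219),109,1))
for n,p in(("S1",A(150,20)),("S2",A(367,158)),("S3",A(228,364))):print(n,plane(c1,p,104,1).round(1))
print("G1,G2@109",plane(c1,A(170,87),109,1).round(1),plane(c1,A(275,152),109,1).round(1))
for p in((685,217),(733,250),(670,338),(627,300)):print("handle top",plane(c2,B(*p),179,1).round(1))
for p in((78,459),(315,521)):print("bar@122.5",plane(c1,C(*p),122.5,1).round(1))
# lid flange contour in w1, via green mask -> rays onto z
im=cv2.imread("pics/w1.png"); hsv=cv2.cvtColor(im,cv2.COLOR_BGR2HSV); print("hsv lid",hsv[60,300],hsv[150,350])
mk=cv2.inRange(hsv,(30,25,60),(95,130,255)); mk=cv2.morphologyEx(mk,cv2.MORPH_OPEN,np.ones((15,15)))
cs=cv2.findContours(mk,cv2.RETR_EXTERNAL,cv2.CHAIN_APPROX_NONE)[0]; k=max(cs,key=cv2.contourArea)
h=cv2.convexHull(k)[:,0]; print(cv2.minEnclosingCircle(h))
for z in(97,):
    W=np.array([plane(c1,p,z,1)[:2] for p in h]); (e,ax,an)=cv2.fitEllipse(W.astype(np.float32)); print(z,e,ax)
# mat
im=cv2.imread("pics/top0.png");
```

```text
S1 [523.7  29.7 101.5] 0.7
S2 [509.  -57.5 103.2] 0.2
S3 [432.4 -44.2 102.6] 0.5
G1 [505.5   9.2 108.3] 0.3
G2 [499.2 -31.9 108.4] 0.1
barL [ 528.6 -167.3  106.8] 1.3
(np.float64(88.4), np.float64(80.5)) (np.float64(77.8), np.float64(-9.8)) (np.float64(41.6), np.float64(81.2))
G bottom on 109 [451.17823175 -25.368067   109.        ] G left w2 [458.81415944  16.99548894 109.        ]
S1 [524.1  28.5 104. ]
S2 [508.8 -57.7 104. ]
S3 [433.2 -44.5 104. ]
G1,G2@109 [505.8   9.  109. ] [499.3 -32.  109. ]
handle top [482.    1.3 179. ]
handle top [481.2 -14.5 179. ]
handle top [454.8 -11.3 179. ]
handle top [457.9   4.1 179. ]
bar@122.5 [ 527.7 -163.8  122.5]
bar@122.5 [ 543.7 -219.2  122.5]
hsv lid [ 32  57 144] [ 31  61 154]
((347.5, 105.65723419189453), 92.66221618652344)
97 (541.0001220703125, -192.5494384765625) (174.5846710205078, 185.26759338378906)
```

Measured heights match the text: stand top 102–103 mm, guard top 108 mm, edges 88.4/77.8/41.6 mm. Lifter origin ≈ (468.7, −6.2), yaw ≈ −9.3°. The bar needs one closer view.

Run:
```python
from h import *
todo([450,-250,360],0.459)
# mat from top + scene
for n in("top","scene"):
    c=calibration(n); im=cv2.imread(f"pics/{n}0.png"); hsv=cv2.cvtColor(im,cv2.COLOR_BGR2HSV)
    roi=np.zeros(im.shape[:2],np.uint8); u=proj(c,[515,230,14]); cv2.circle(roi,tuple(int(v) for v in u),46,255,-1)
    mk=cv2.inRange(hsv,(5,100,60),(17,255,215))&roi
    mk=cv2.morphologyEx(cv2.morphologyEx(mk,cv2.MORPH_CLOSE,np.ones((5,5))),cv2.MORPH_OPEN,np.ones((9,9)))
    k=max(cv2.findContours(mk,cv2.RETR_EXTERNAL,cv2.CHAIN_APPROX_NONE)[0],key=cv2.contourArea)
    W=np.array([plane(c,p,14)[:2] for p in cv2.convexHull(k)[:,0]],np.float32); print(n,u,hsv[int(u[1]),int(u[0])],cv2.fitEllipse(W))
```

```text
shift [-101.68  295.58   44.82] n 315.8 rotvec [ 0.0004  0.0001 -0.0011]
top [168.55192233 187.09690114] [ 15 160 171] ((518.3945922851562, 231.00213623046875), (209.35943603515625, 267.35382080078125), 114.83981323242188)
scene [321.90100799 164.44345333] [ 14 141 206] ((519.965576171875, 226.40139770507812), (199.6558837890625, 205.27676391601562), 32.799163818359375)
```

Converted, 296 mm / 1000 = 0.296, 252 mm / 1000 = 0.252.

```bash
python3 steer.py '[[-0.014, 0.042, 0.006, 0, 0, 0], [-0.029, 0.084, 0.012, 0, 0, 0], [-0.044, 0.126, 0.018, 0, 0, 0], [-0.058, 0.168, 0.024, 0, 0, 0], [-0.072, 0.21, 0.03, 0, 0, 0], [-0.087, 0.252, 0.037, 0, 0, 0], [-0.102, 0.296, 0.045, 0, 0, 0], [-0.102, 0.296, 0.045, 0, 0, 0]]' && python3 steer.py '[[0, 0, 0, 0, 0, 0], [0, 0, 0, 0, 0, 0]]' | head -2
python3 - <<'E'
from h import *
import pickle
c,im=shot("wrist","pics/w3.png"); pickle.dump(c,open("w3.pkl","wb"))
u=proj(c,[536,-191,122],1); x,y=int(u[0]),int(u[1]); print(u)
x0,y0=max(0,x-80),max(0,y-60); print(x0,y0)
L=cv2.resize(im[y0:y0+120,x0:x0+160],None,fx=2.5,fy=2.5,interpolation=cv2.INTER_CUBIC)
out=np.zeros((600,800,3),np.uint8); out[:300,:L.shape[1]]=L[:300]; out[:300,400:]=cv2.resize(im,(400,300))
a=cv2.imread("pics/w1.png"); out[300:,:400]=cv2.resize(a[80:140,320:400],None,fx=5,fy=5,interpolation=cv2.INTER_CUBIC)
out[300:,400:]=cv2.resize(im[y-30:y+30,x-40:x+40],None,fx=5,fy=5,interpolation=cv2.INTER_CUBIC)[:300,:400]
cv2.imwrite("pics/z2.png",cv2.convertScaleAbs(out,alpha=1.3))
E
```

```text
time_s: 2.7
eef_pos: [448.7, -256.0, 358.0]
ee_rot: [-0.0, 0.975, 0.223, -0.001]
force: [-0.2, 0.8, 0.2]
grip_width: 0.998
grip_force: 0.0
time_s: 2.9
eef_pos: [449.5, -249.8, 359.8]
[234.95810971  61.23347358]
154 1
```

View pics/z2.png

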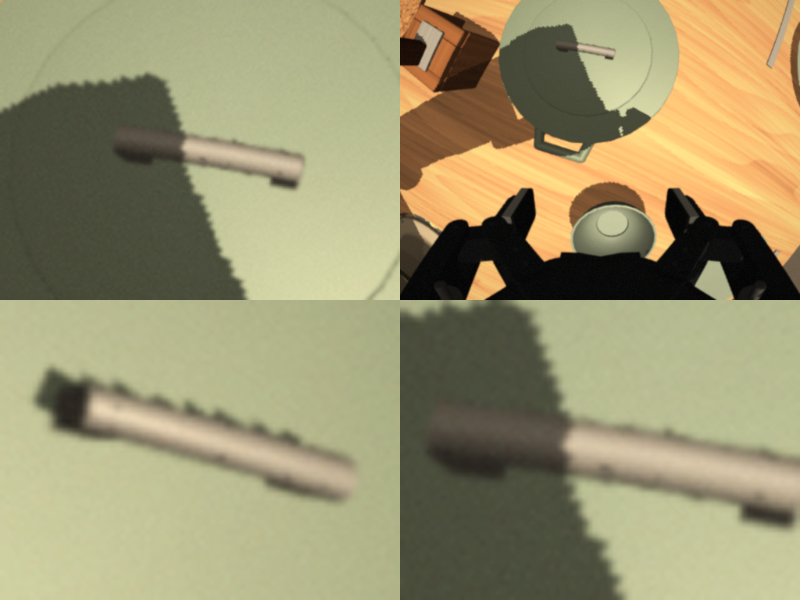

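Run:
```python
from h import *
import pickle
c1,c3=[pickle.load(open(f"w{i}.pkl","rb")) for i in(1,3)]
P=[]
for a,b in(((337.2,100.8),(200.6,56.0)),((390.8,115),(274.6,68.0))):
    X,e=tri([ray(c1,a,1),ray(c3,b,1)]); P.append(X); print(X.round(1),np.round(e[0],2),plane(c1,a,124,1).round(1),plane(c3,b,124,1).round(1))
d=P[0]-P[1]; print(np.linalg.norm(d),"lid x yaw deg",np.degrees(np.arctan2(d[1],d[0]))-90,(P[0]+P[1])/2)
for i,c in((1,c1),(3,c3)):
    im=cv2.imread(f"pics/w{i}.png"); u=proj(c,[537,-191,103],1); g=cv2.cvtColor(im,cv2.COLOR_BGR2GRAY)
    # radial rays in the lid plane: find inner ring (flat top edge r=64,z=103): darkest; flange edge r=94,z=97
    for r,z in((64,103),(94,97)):
        best=[]
        for t in np.radians(range(0,360,5)):
            rr=np.arange(r-9,r+9.1,.5); pts=np.array([proj(c,[537+x*np.cos(t),-191+x*np.sin(t),z],1) for x in rr],np.float32)
            if pts[:,1].min()<2: continue
            v=cv2.remap(g,pts[None,:,0],pts[None,:,1],cv2.INTER_LINEAR)[0].astype(float)
            if r==64: k=np.argmin(v-cv2.blur(v[:,None],(1,13))[:,0]); ok=(v-np.median(v))[k]<-5
            else: k=np.argmax(abs(np.diff(v))); ok=abs(np.diff(v))[k]>8
            if ok: best.append([rr[k]*np.cos(t),rr[k]*np.sin(t)])
        B=np.array(best); 
        for _ in range(4):
            s=np.linalg.lstsq(np.c_[2*B,np.ones(len(B))],(B**2).sum(1),rcond=None)[0]; R0=np.sqrt(s[2]+s[0]**2+s[1]**2)
            res=abs(np.hypot(*(B-s[:2]).T)-R0); B=B[res<=max(1,np.percentile(res,85))]
        print(i,r,"centre",537+s[0],-191+s[1],"R",R0,len(B))
todo([467,-6.2,390],-0.162)
```

```text
[ 529.5 -168.1  125.1] 0.14 [ 529.8 -168.4  124. ] [ 529.5 -167.9  124. ]
[ 543.4 -217.5  126.4] 0.43 [ 544.4 -218.6  124. ] [ 543.3 -217.6  124. ]
51.33328235611213 lid x yaw deg 15.686441039558147 [ 536.48556243 -192.8386976   125.76866834]
1 64 centre 536.2567487410721 -192.22296028075226 R 63.325403643983606 38
1 94 centre 539.6783020171514 -196.6030031732833 R 97.80344765031197 19
3 64 centre 536.1411725693324 -192.67175398657957 R 63.264230124319724 22
3 94 centre 536.5224214368139 -192.5786785968435 R 93.11545138826045 15
shift [ 123.19 -210.36  -30.04] n 245.6 rotvec [ 2.000e-04 -2.000e-04  6.205e-01]
```

Bar centre ≈ (536.3, −192.6), measured height 125 (bar top expected 126.5), length 51 mm, lid yaw 15.7°; both circle fits agree. Next I go to the lifter.

Converted, -210 mm / 1000 = -0.21, -172 mm / 1000 = -0.172, 0.62 rad / 6.2832 = 0.0987.

```bash
python3 steer.py '[[0.018, -0.032, -0.015, 0, 0, 0.0191], [0.038, -0.064, -0.03, 0, 0, 0.0382], [0.058, -0.1, -0.03, 0, 0, 0.0573], [0.08, -0.136, -0.03, 0, 0, 0.0764], [0.102, -0.172, -0.03, 0, 0, 0.0987], [0.123, -0.21, -0.03, 0, 0, 0.0987], [0.123, -0.21, -0.03, 0, 0, 0.0987], [0.123, -0.21, -0.03, 0, 0, 0.0987]]' >/dev/null
python3 - <<'E'
from h import *
import time
todo([468.7,-6.2,307],-0.162); print(telemetry.sense()["joints"].round(2))
E
```

```text
shift [ 1.79  0.27 83.12] n 83.1 rotvec [ 0.0003 -0.0008  0.0039]
[-0.26  0.2   1.69 -0.    1.26  1.47]
```

Converted, 83 mm / 1000 = 0.083, 80 mm / 1000 = 0.08, 0.004 rad / 6.2832 = 0.0006.

```bash
python3 steer.py '[[0.0018, 0, 0.025, 0, 0, 0.0006], [0.0018, 0, 0.05, 0, 0, 0.0006], [0.0018, 0, 0.07, 0, 0, 0.0006], [0.0018, 0, 0.08, 0, 0, 0.0006], [0.0018, 0, 0.083, 0, 0, 0.0006], [0.0018, 0, 0.083, 0, 0, 0.0006]]' >/dev/null; python3 steer.py '[[0, 0, 0, 0, 0, 0], [0, 0, 0, 0, 0, 0], [0, 0, 0, 0, 0, 0], [0, 0, 0, 0, 0, 0], [0, 0, 0, 0, 0, 0], [0, 0, 0, 0, 0, 0], [0, 0, 0, 0, 0, 0], [0, 0, 0, 0, 0, 0]]' 0.0 60; python3 -c "
from h import *
todo([468.7,-6.2,307],-0.162);print(telemetry.sense()['wrist_torque'])"
```

```text
time_s: 5.15
eef_pos: [469.1, -7.0, 306.8]
ee_rot: [-0.0, 0.997, -0.082, 0.0]
force: [0.2, -0.1, 2.6]
grip_width: 0.204
grip_force: 62.6
shift [-0.54 -0.72 -0.15] n 0.9 rotvec [-0.0001 -0.0003 -0.0032]
[0.17409368 0.05894496 0.00210829]
```

Converted, -128 mm / 1000 = -0.128, -105 mm / 1000 = -0.105.

```bash
python3 steer.py '[[0, 0, -0.005, 0, 0, 0], [0, 0, -0.02, 0, 0, 0], [0, 0, -0.045, 0, 0, 0], [0, 0, -0.075, 0, 0, 0], [0, 0, -0.105, 0, 0, 0], [0, 0, -0.128, 0, 0, 0], [0, 0, -0.128, 0, 0, 0], [0, 0, -0.128, 0, 0, 0]]'
python3 - <<'E'
from h import *
y=0.274; ax=np.array([np.cos(y),np.sin(y)])
B=np.array([536.3,-192.6])
todo([*(B-ax*38),435],y)
c,im=shot("wrist","pics/w4.png")
s,i2=shot("scene","pics/s4.png")
u=proj(s,[468.7,-6.2,190]);x,y=int(u[0]),int(u[1])
out=np.zeros((480,800,3),np.uint8); out[:384,:400]=cv2.resize(im[:384,56:456],(400,384)); out[:480,400:]=cv2.resize(i2[max(0,y-60):max(0,y-60)+120,x-50:x+50],(400,480),interpolation=cv2.INTER_CUBIC); print(x,y)
cv2.imwrite("pics/z3.png",out)
E
```

```text
time_s: 5.95
eef_pos: [468.9, -7.0, 433.9]
ee_rot: [-0.0, 0.997, -0.083, -0.001]
force: [-0.1, -0.4, -1.6]
grip_width: 0.201
grip_force: 62.2
shift [ 62.61 188.11  -1.18] n 198.3 rotvec [-2.000e-04  1.000e-03 -4.393e-01]
248 158
```

View pics/z3.png

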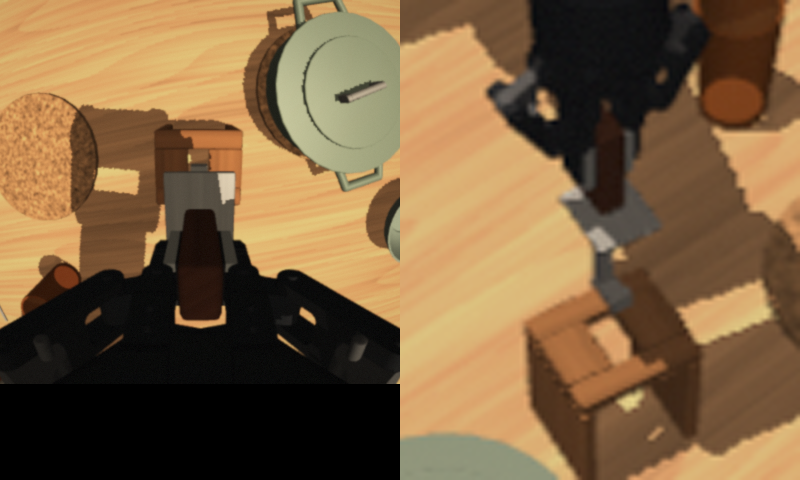

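The wrist shows the lifter straight in the grip over the empty slot. The scene shows the hook's lower front corner at about px (252,175), which I use for a rough length.

```bash
python3 - <<'E'
from h import *
c=calibration("scene")
for uv in((251.5,175),(253,175.5)):
    X,e=tri([ray(c,uv),(np.array([492.6,-11,0]),np.array([0,0,1.]))]); print(X,e[0],"hook len",230.9-X[2])
E
python3 steer.py '[[0.012, 0.03, -0.01, 0, 0, -0.0143], [0.024, 0.065, -0.01, 0, 0, -0.0302], [0.036, 0.105, -0.01, 0, 0, -0.0462], [0.048, 0.145, -0.01, 0, 0, -0.0621], [0.0625, 0.188, -0.01, 0, 0, -0.07], [0.0625, 0.188, -0.01, 0, 0, -0.07], [0.0625, 0.188, -0.01, 0, 0, -0.07]]'
python3 - <<'E'
from h import *
y=0.274; ax=np.array([np.cos(y),np.sin(y)])
B=np.array([536.3,-192.6])
todo([*(B-ax*38),405],y)
E
```

```text
[491.44240357 -12.40117883 151.33205741] 1.817506982588735 hook len 79.56794258657081
[492.6373641  -10.95525658 149.18369491] 0.058292790182324174 hook len 81.71630508734319
time_s: 6.75
eef_pos: [499.8, -203.5, 443.1]
ee_rot: [-0.001, 0.991, 0.136, -0.001]
force: [-0.5, 0.6, -1.3]
grip_width: 0.2
grip_force: 62.0
shift [ 0.17 -0.56 38.07] n 38.1 rotvec [-0.0025  0.0018 -0.0011]
```

Converted, 46 mm / 1000 = 0.046, 43 mm / 1000 = 0.043.

```bash
python3 steer.py '[[0, -0.0004, 0.015, 0, 0, 0], [0, -0.0004, 0.032, 0, 0, 0], [0, -0.0004, 0.043, 0, 0, 0], [0, -0.0004, 0.046, 0, 0, 0], [0, -0.0004, 0.046, 0, 0, 0], [0, -0.0004, 0.046, 0, 0, 0]]'; python3 steer.py '[[0, 0, 0.001, 0, 0, 0], [0, 0, 0.002, 0, 0, 0], [0, 0, 0.002, 0, 0, 0]]' |sed -n 2,4p;  python3 steer.py '[[0, 0, 0.001, 0, 0, 0], [0, 0, 0.002, 0, 0, 0], [0, 0, 0.002, 0, 0, 0]]' |sed -n 2,4p
```

```text
time_s: 7.35
eef_pos: [499.8, -202.2, 399.4]
ee_rot: [0.0, 0.991, 0.137, 0.0]
force: [-0.2, -0.2, -2.4]
grip_width: 0.204
grip_force: 62.1
eef_pos: [499.7, -202.4, 396.7]
ee_rot: [0.0, 0.991, 0.137, 0.0]
force: [0.4, -0.2, -2.2]
eef_pos: [499.7, -202.4, 394.5]
ee_rot: [-0.0, 0.991, 0.137, -0.0]
force: [-0.9, 0.8, -1.3]
```

```bash
cat > chk.py <<'E'
# exit 1 when the vertical force shows contact
import sys
from h import *
s=telemetry.sense(); print(s["eef_pos"].round(1),s["force"].round(1)); sys.exit(s["force"][2]>float(sys.argv[1]))
E
python3 steer.py '[[0, 0, 0.001, 0, 0, 0], [0, 0, 0.001, 0, 0, 0]]' >/dev/null; python3 chk.py 0.2 &&
python3 steer.py '[[0, 0, 0.001, 0, 0, 0], [0, 0, 0.001, 0, 0, 0]]' >/dev/null; python3 chk.py 0.2 &&
python3 steer.py '[[0, 0, 0.001, 0, 0, 0], [0, 0, 0.001, 0, 0, 0]]' >/dev/null; python3 chk.py 0.2 &&
python3 steer.py '[[0, 0, 0.001, 0, 0, 0], [0, 0, 0.001, 0, 0, 0]]' >/dev/null; python3 chk.py 0.2
```

```text
[ 499.7 -202.4  393.6] [-0.8  0.4 -1.8]
[ 499.7 -202.4  393.6] [-0.8  0.4 -1.8]
[ 499.7 -202.4  393.6] [-0.8  0.4 -1.8]
[ 499.7 -202.4  393.6] [-0.8  0.4 -1.8]False
False
False
False
```

Converted, 1 mm / 1000 = 0.001.

```bash
sed -i 's/sys.exit(\(.*\))$/sys.exit(int(\1))/' chk.py; set -e
python3 steer.py '[[0, 0, 0.001, 0, 0, 0], [0, 0, 0.001, 0, 0, 0]]' >/dev/null; python3 chk.py 0.2
python3 steer.py '[[0, 0, 0.001, 0, 0, 0], [0, 0, 0.001, 0, 0, 0]]' >/dev/null; python3 chk.py 0.2
python3 steer.py '[[0, 0, 0.001, 0, 0, 0], [0, 0, 0.001, 0, 0, 0]]' >/dev/null; python3 chk.py 0.2
python3 steer.py '[[0, 0, 0.001, 0, 0, 0], [0, 0, 0.001, 0, 0, 0]]' >/dev/null; python3 chk.py 0.2
python3 steer.py '[[0, 0, 0.001, 0, 0, 0], [0, 0, 0.001, 0, 0, 0]]' >/dev/null; python3 chk.py 0.2
python3 steer.py '[[0, 0, 0.001, 0, 0, 0], [0, 0, 0.001, 0, 0, 0]]' >/dev/null; python3 chk.py 0.2
python3 steer.py '[[0, 0, 0.001, 0, 0, 0], [0, 0, 0.001, 0, 0, 0]]' >/dev/null; python3 chk.py 0.2
python3 steer.py '[[0, 0, 0.001, 0, 0, 0], [0, 0, 0.001, 0, 0, 0]]' >/dev/null; python3 chk.py 0.2
```

```text
[ 499.7 -202.4  392.6] [-0.4  0.1 -2. ]
[ 499.7 -202.4  391.6] [ 0.1 -0.8 -2. ]
[ 499.7 -202.4  390.6] [-0.   0.2 -1.5]
[ 499.7 -202.4  389.6] [-0.4  0.3 -2.5]
[ 499.7 -202.4  388.6] [ 0.2  0.6 -2. ]
[ 499.7 -202.4  387.5] [-1.3  0.2 -2.4]
[ 499.7 -202.4  386.6] [ 0.3  0.6 -1.4]
[ 499.7 -202.3  386.5] [-1.   1.2  5.2]
```

Contact is at TCP z 386.5, so the hook length is about 80.5 mm, matching the camera. I rise by about 1.2 mm clear and slide in.

Converted, -2.2 mm / 1000 = -0.0022, -1.5 mm / 1000 = -0.0015.

```bash
set -e
python3 steer.py '[[0, 0, -0.0015, 0, 0, 0], [0, 0, -0.0022, 0, 0, 0], [0, 0, -0.0022, 0, 0, 0]]' >/dev/null; python3 chk.py 0.2
python3 steer.py '[[0.003, 0.0002, 0, 0, 0, 0], [0.006, 0.0003, 0, 0, 0, 0], [0.009, 0.0004, 0, 0, 0, 0], [0.012, 0.0005, 0, 0, 0, 0], [0.012, 0.0005, 0, 0, 0, 0]]' >/dev/null; python3 chk.py 1.0
python3 steer.py '[[0.003, 0, 0, 0, 0, 0], [0.006, 0, 0, 0, 0, 0], [0.008, 0, 0, 0, 0, 0], [0.008, 0, 0, 0, 0, 0]]' >/dev/null; python3 chk.py 1.0
python3 steer.py '[[0.003, 0, 0, 0, 0, 0], [0.005, 0, 0, 0, 0, 0], [0.007, 0, 0, 0, 0, 0], [0.007, 0, 0, 0, 0, 0]]' >/dev/null; python3 chk.py 1.0
python3 - <<'E'
from h import *
y=0.274; ax=np.array([np.cos(y),np.sin(y)]); B=np.array([536.3,-192.6])
todo([*(B-ax*11),387.8],y); print(telemetry.sense()["force"],telemetry.sense()["time_s"])
E
```

```text
[ 499.7 -202.4  387.8] [-0.7  0.5 -1. ]
[ 511.7 -199.5  387.8] [ 0.1 -0.8 -1.8]
[ 519.3 -197.4  387.8] [ 0.  -0.7 -2.4]
[ 526.  -195.5  387.9] [ 0.4 -0.7 -1.7]
shift [-0.33  0.03  0.06] n 0.3 rotvec [-0.     -0.      0.0009]
[ 0.42275242 -0.66051712 -1.7041095 ] 11.35
```

Converted, -9 mm / 1000 = -0.009, -8.5 mm / 1000 = -0.0085.

```bash
python3 steer.py '[[0, 0, -0.002, 0, 0, 0], [0, 0, -0.004, 0, 0, 0], [0, 0, -0.006, 0, 0, 0], [0, 0, -0.007, 0, 0, 0], [0, 0, -0.0075, 0, 0, 0], [0, 0, -0.008, 0, 0, 0], [0, 0, -0.0085, 0, 0, 0], [0, 0, -0.009, 0, 0, 0]]' | sed -n 2,4p; python3 steer.py '[[0, 0, -0.0005, 0, 0, 0], [0, 0, -0.001, 0, 0, 0], [0, 0, -0.0015, 0, 0, 0], [0, 0, -0.002, 0, 0, 0], [0, 0, -0.003, 0, 0, 0], [0, 0, -0.004, 0, 0, 0], [0, 0, -0.004, 0, 0, 0], [0, 0, -0.004, 0, 0, 0]]'; python3 -c "
from h import *
print(telemetry.sense()['wrist_torque'])
c,im=shot('wrist','pics/w5.png'); s,i2=shot('scene','pics/s5.png')
out=np.zeros((400,800,3),np.uint8); out[:300,:400]=cv2.resize(im,(400,300)); out[:,400:]=cv2.resize(i2[160:300,140:280],(400,400)); cv2.imwrite('pics/z4.png',out)"
```

```text
eef_pos: [525.8, -195.5, 396.3]
ee_rot: [-0.0, 0.991, 0.137, -0.001]
force: [-0.6, 0.2, -7.0]
time_s: 12.95
eef_pos: [525.8, -195.5, 400.9]
ee_rot: [0.0, 0.991, 0.137, 0.0]
force: [-0.5, -0.4, -6.7]
grip_width: 0.201
grip_force: 61.3
[-0.08910489  0.07555205 -0.01887345]
```

View pics/z4.png

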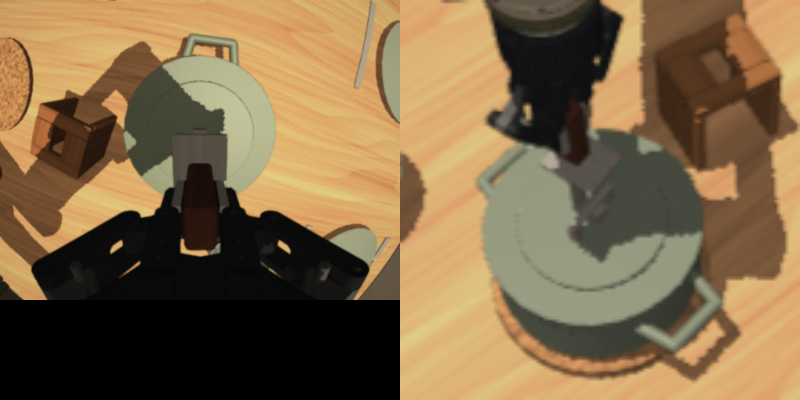

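Picture: the lid hangs level on the hook (about 5 N extra weight). I raise it gently, and refine the mat centre from the saved w2/w4 views.

Converted, -46 mm / 1000 = -0.046, -40 mm / 1000 = -0.04.

```bash
python3 steer.py '[[0, 0, -0.002, 0, 0, 0], [0, 0, -0.006, 0, 0, 0], [0, 0, -0.012, 0, 0, 0], [0, 0, -0.019, 0, 0, 0], [0, 0, -0.026, 0, 0, 0], [0, 0, -0.033, 0, 0, 0], [0, 0, -0.04, 0, 0, 0], [0, 0, -0.046, 0, 0, 0]]' | sed -n 2,4p; python3 steer.py '[[0, 0, -0.004, 0, 0, 0], [0, 0, -0.006, 0, 0, 0], [0, 0, -0.007, 0, 0, 0], [0, 0, -0.007, 0, 0, 0]]'
python3 - <<'E'
from h import *
import pickle
c2=pickle.load(open("w2.pkl","rb")); c4=dict(c2); r=R.from_matrix(np.c_[[np.cos(-.165),np.sin(-.165),0],[np.sin(-.165),-np.cos(-.165),0],[0,0,-1]])
c4["position"]=np.array([468.9,-7,434.0])+r.apply([71.25,-.24,29.57])
T=R.from_matrix([[-0.001,-.959,-.284],[1,-.001,0],[0,-.284,.959]]); c4["attitude"]=np.roll((r*T).as_quat(),1)
for n,c,f in(("w2",c2,1),("w4",c4,1),("top0",calibration("top"),0),("scene0",calibration("scene"),0)):
    im=cv2.imread(f"pics/{n}.png"); lab=cv2.cvtColor(im,cv2.COLOR_BGR2LAB).astype(np.float32); best=[]
    o=np.array([516.,230])
    for it in range(3):
        best=[]
        for t in np.radians(range(0,360,5)):
            rr=np.arange(80,116,1.); pts=np.array([proj(c,[o[0]+x*np.cos(t),o[1]+x*np.sin(t),14],f) for x in rr],np.float32)
            if pts.min()<2 or pts[:,0].max()>509: continue
            v=cv2.remap(lab,pts[None,:,0],pts[None,:,1],cv2.INTER_LINEAR)[0]
            k=[np.linalg.norm((v[i-8:i].mean(0)-v[i:i+8].mean(0))) for i in range(8,28)]; j=int(np.argmax(k)); best.append([rr[8+j]*np.cos(t),rr[8+j]*np.sin(t)])
        B=np.array(best)
        for _ in range(5):
            m=np.median(B,0)*0; s=np.linalg.lstsq(np.c_[2*B,np.ones(len(B))],(B**2).sum(1),rcond=None)[0]; R0=np.sqrt(s[2]+s[0]**2+s[1]**2)
            res=abs(np.hypot(*(B-s[:2]).T)-R0); B=B[res<=max(1.5,np.percentile(res,88))]
        o=o+s[:2]
    print(n,o.round(1),R0.round(1),len(B))
y=0.274; M=np.array([517,229.5]); todo([*(M-11*np.array([np.cos(y),np.sin(y)])),453],y)
E
```

```text
eef_pos: [525.8, -195.5, 447.7]
ee_rot: [0.0, 0.991, 0.137, 0.0]
force: [0.1, -0.5, -6.6]
time_s: 14.25
eef_pos: [525.8, -195.5, 453.8]
ee_rot: [-0.0, 0.991, 0.137, -0.0]
force: [-0.7, 0.9, -7.0]
grip_width: 0.202
grip_force: 61.3
w2 [515.9 228.5] 98.4 39
w4 [517.  228.2] 99.3 60
top0 [516.4 228.3] 99.5 61
scene0 [520.  225.8] 101.1 56
shift [  95.83 -411.5     0.85] n 422.5 rotvec [-0.0002  0.0002  0.0008]
```

The manual's scale: shifts go in shares of 1000 mm and turns go in shares of 2 pi rad. Converting my numbers, -82 mm / 1000 = -0.082, -66 mm / 1000 = -0.066.

```bash
python3 steer.py '[[0.0005, -0.002, 0, 0, 0, 0], [0.0014, -0.006, 0, 0, 0, 0], [0.003, -0.013, 0, 0, 0, 0], [0.0053, -0.023, 0, 0, 0, 0], [0.0083, -0.036, 0, 0, 0, 0], [0.0118, -0.051, 0, 0, 0, 0], [0.0153, -0.066, 0, 0, 0, 0], [0.019, -0.082, 0, 0, 0, 0]]' | sed -n 2,4p; python3 steer.py '[[0.004, -0.017, 0, 0, 0, 0], [0.008, -0.034, 0, 0, 0, 0], [0.012, -0.051, 0, 0, 0, 0], [0.016, -0.068, 0, 0, 0, 0], [0.02, -0.085, 0, 0, 0, 0], [0.024, -0.102, 0, 0, 0, 0], [0.0275, -0.119, 0, 0, 0, 0], [0.0315, -0.136, 0, 0, 0, 0]]' | sed -n 2,4p; python3 steer.py '[[0.004, -0.017, 0, 0, 0, 0], [0.008, -0.034, 0, 0, 0, 0], [0.012, -0.051, 0, 0, 0, 0], [0.016, -0.068, 0, 0, 0, 0], [0.02, -0.085, 0, 0, 0, 0], [0.024, -0.102, 0, 0, 0, 0], [0.0275, -0.119, 0, 0, 0, 0], [0.0315, -0.136, 0, 0, 0, 0]]' | sed -n 2,4p;  python3 steer.py '[[0.003, -0.014, 0, 0, 0, 0], [0.006, -0.026, 0, 0, 0, 0], [0.0085, -0.036, 0, 0, 0, 0], [0.0103, -0.044, 0, 0, 0, 0], [0.0117, -0.05, 0, 0, 0, 0], [0.0125, -0.054, 0, 0, 0, 0], [0.013, -0.056, 0, 0, 0, 0], [0.013, -0.056, 0, 0, 0, 0]]'
python3 - <<'E'
from h import *
y=0.274; M=np.array([516.5,228.3]); todo([*(M-11*np.array([np.cos(y),np.sin(y)])),335],y)
c,im=shot("wrist","pics/w6.png"); s,i2=shot("scene","pics/s6.png")
out=np.zeros((400,800,3),np.uint8); out[:300,:400]=cv2.resize(im,(400,300)); out[:,400:]=cv2.resize(i2[80:220,250:390],(400,400)); cv2.imwrite('pics/z5.png',out)
E
```

```text
eef_pos: [521.7, -109.8, 454.0]
ee_rot: [-0.0, 0.991, 0.137, 0.0]
force: [0.4, 0.6, -7.2]
eef_pos: [514.8, 29.6, 454.0]
ee_rot: [-0.0, 0.991, 0.137, 0.0]
force: [-0.8, -0.8, -6.3]
eef_pos: [508.0, 169.0, 454.0]
ee_rot: [-0.0, 0.991, 0.137, -0.0]
force: [0.7, -0.4, -7.4]
time_s: 17.45
eef_pos: [506.0, 224.9, 453.9]
ee_rot: [0.0, 0.991, 0.137, -0.0]
force: [0.5, -0.0, -7.1]
grip_width: 0.202
grip_force: 61.4
shift [ 1.0000e-02 -4.9000e-01  1.1886e+02] n 118.9 rotvec [0.0001 0.0001 0.0008]
```

View pics/z5.png

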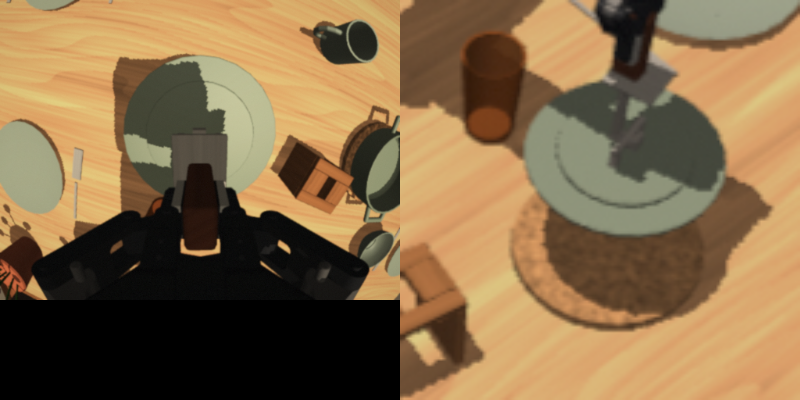

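Converted, 78 mm / 1000 = 0.078, 66 mm / 1000 = 0.066.

```bash
python3 steer.py '[[0, 0, 0.002, 0, 0, 0], [0, 0, 0.008, 0, 0, 0], [0, -0.0005, 0.018, 0, 0, 0], [0, -0.0005, 0.03, 0, 0, 0], [0, -0.0005, 0.042, 0, 0, 0], [0, -0.0005, 0.054, 0, 0, 0], [0, -0.0005, 0.066, 0, 0, 0], [0, -0.0005, 0.078, 0, 0, 0]]' | sed -n 2,4p; python3 steer.py '[[0, 0, 0.012, 0, 0, 0], [0, 0, 0.022, 0, 0, 0], [0, 0, 0.03, 0, 0, 0], [0, 0, 0.036, 0, 0, 0], [0, 0, 0.04, 0, 0, 0], [0, 0, 0.042, 0, 0, 0], [0, 0, 0.042, 0, 0, 0], [0, 0, 0.042, 0, 0, 0]]' | sed -n 2,4p
set -e
python3 steer.py '[[0, 0, 0.001, 0, 0, 0], [0, 0, 0.002, 0, 0, 0], [0, 0, 0.002, 0, 0, 0]]' >/dev/null; python3 chk.py -4.8
python3 steer.py '[[0, 0, 0.001, 0, 0, 0], [0, 0, 0.002, 0, 0, 0], [0, 0, 0.002, 0, 0, 0]]' >/dev/null; python3 chk.py -4.8
python3 steer.py '[[0, 0, 0.0005, 0, 0, 0], [0, 0, 0.001, 0, 0, 0], [0, 0, 0.001, 0, 0, 0]]' >/dev/null; python3 chk.py -4.8
python3 steer.py '[[0, 0, 0.0005, 0, 0, 0], [0, 0, 0.001, 0, 0, 0], [0, 0, 0.001, 0, 0, 0]]' >/dev/null; python3 chk.py -4.8
python3 steer.py '[[0, 0, 0.0005, 0, 0, 0], [0, 0, 0.001, 0, 0, 0], [0, 0, 0.001, 0, 0, 0]]' >/dev/null; python3 chk.py -4.8
python3 steer.py '[[0, 0, 0.0005, 0, 0, 0], [0, 0, 0.001, 0, 0, 0], [0, 0, 0.001, 0, 0, 0]]' >/dev/null; python3 chk.py -4.8
```

```text
eef_pos: [505.9, 225.3, 374.8]
ee_rot: [0.0, 0.991, 0.137, -0.0]
force: [0.0, 0.1, -6.9]
eef_pos: [505.9, 225.4, 334.2]
ee_rot: [-0.0, 0.991, 0.137, 0.0]
force: [0.4, -0.0, -6.3]
[505.8 225.3 331.8] [-0.3  0.2 -6.7]
[505.8 225.3 329.7] [ 0.2  0.7 -6.5]
[505.8 225.3 328.8] [ 0.7  0.2 -6.8]
[505.9 225.3 327.8] [-0.3  0.2 -7.2]
[505.9 225.3 326.8] [-0.1  0.5 -8.1]
[505.8 225.3 325.8] [ 0.1  0.1 -6.5]
```

Converted, 1 mm / 1000 = 0.001, 0.5 mm / 1000 = 0.0005.

```bash
set -e
python3 steer.py '[[0, 0, 0.0005, 0, 0, 0], [0, 0, 0.001, 0, 0, 0], [0, 0, 0.001, 0, 0, 0]]' >/dev/null; python3 chk.py -4.8
python3 steer.py '[[0, 0, 0.0005, 0, 0, 0], [0, 0, 0.001, 0, 0, 0], [0, 0, 0.001, 0, 0, 0]]' >/dev/null; python3 chk.py -4.8
python3 steer.py '[[0, 0, 0.0005, 0, 0, 0], [0, 0, 0.001, 0, 0, 0], [0, 0, 0.001, 0, 0, 0]]' >/dev/null; python3 chk.py -4.8
python3 steer.py '[[0, 0, 0.0005, 0, 0, 0], [0, 0, 0.001, 0, 0, 0], [0, 0, 0.001, 0, 0, 0]]' >/dev/null; python3 chk.py -4.8
```

```text
[505.9 225.4 325.1] [ 0.2 -0.7 -4.8]
```

Landed at the predicted height (325.1 vs 325.2). I lower the hook 8 mm clear of the bar and back out.

Converted, 6.5 mm / 1000 = 0.0065, 5.5 mm / 1000 = 0.0055.

```bash
set -e
python3 steer.py '[[0, 0, 0.002, 0, 0, 0], [0, 0, 0.004, 0, 0, 0], [0, 0, 0.0055, 0, 0, 0], [0, 0, 0.0065, 0, 0, 0], [0, 0, 0.0065, 0, 0, 0]]' >/dev/null; python3 chk.py 0.2
python3 steer.py '[[0, 0, 0.0007, 0, 0, 0], [0, 0, 0.0014, 0, 0, 0], [0, 0, 0.0014, 0, 0, 0]]' >/dev/null; python3 chk.py 0.2
python3 steer.py '[[-0.002, 0, 0, 0, 0, 0], [-0.004, 0, 0, 0, 0, 0], [-0.006, 0, 0, 0, 0, 0], [-0.008, 0, 0, 0, 0, 0], [-0.008, 0, 0, 0, 0, 0]]' >/dev/null; python3 chk.py 0.5
python3 steer.py '[[-0.003, 0, 0, 0, 0, 0], [-0.006, 0, 0, 0, 0, 0], [-0.009, 0, 0, 0, 0, 0], [-0.012, 0, 0, 0, 0, 0], [-0.012, 0, 0, 0, 0, 0]]' >/dev/null; python3 chk.py 0.5
python3 steer.py '[[-0.003, 0, 0, 0, 0, 0], [-0.006, 0, 0, 0, 0, 0], [-0.009, 0, 0, 0, 0, 0], [-0.011, 0, 0, 0, 0, 0], [-0.011, 0, 0, 0, 0, 0]]' >/dev/null; python3 chk.py 0.5
```

```text
[505.9 225.3 318.3] [ 0.  -0.3 -0.7]
[505.8 225.4 316.9] [-1.1 -0.1 -1.1]
[498.  223.1 317. ] [ 0.5  0.1 -1.6]
[486.3 219.9 317. ] [ 1.2 -0.1 -1.8]
[475.8 216.9 317.1] [-0.5  0.6 -2.6]
```

Converted, -132 mm / 1000 = -0.132, -125 mm / 1000 = -0.125.

```bash
python3 steer.py '[[0, 0, -0.004, 0, 0, 0], [0, 0, -0.014, 0, 0, 0], [0, 0, -0.032, 0, 0, 0], [0, 0, -0.055, 0, 0, 0], [0, 0, -0.08, 0, 0, 0], [0, 0, -0.105, 0, 0, 0], [0, 0, -0.125, 0, 0, 0], [0, 0, -0.132, 0, 0, 0]]'
python3 - <<'E'
from h import *
todo([469,-7,450],-0.165)
c,im=shot("wrist","pics/w7.png"); s,i2=shot("top","pics/t7.png")
out=np.zeros((400,800,3),np.uint8); out[:300,:400]=cv2.resize(im,(400,300)); out[:,400:]=cv2.resize(i2[110:250,100:240],(400,400)); cv2.imwrite('pics/z6.png',out)
E
```

```text
time_s: 24.35
eef_pos: [475.9, 216.9, 451.8]
ee_rot: [-0.0, 0.991, 0.137, 0.002]
force: [0.2, -0.4, -2.2]
grip_width: 0.205
grip_force: 62.1
shift [-67.4  213.66   1.53] n 224.0 rotvec [-0.0007 -0.0043  0.4398]
```

View pics/z6.png

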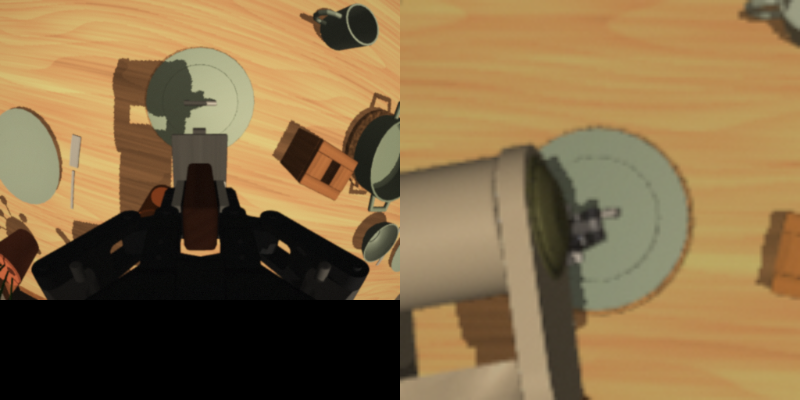

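The lid lies flat on the mat with a thin, even cork rim showing, and the hook is free. I return the lifter to the stand.

Converted, 213.7 mm / 1000 = 0.2137, 195 mm / 1000 = 0.195, 0.44 rad / 6.2832 = 0.07.

```bash
python3 steer.py '[[-0.012, 0.035, 0.0015, 0, 0, 0.0143], [-0.024, 0.075, 0.0015, 0, 0, 0.0302], [-0.036, 0.115, 0.0015, 0, 0, 0.0477], [-0.05, 0.158, 0.0015, 0, 0, 0.0637], [-0.062, 0.195, 0.0015, 0, 0, 0.07], [-0.0674, 0.2137, 0.0015, 0, 0, 0.07], [-0.0674, 0.2137, 0.0015, 0, 0, 0.07], [-0.0674, 0.2137, 0.0015, 0, 0, 0.07]]'
python3 - <<'E'
from h import *
todo([469,-7,420],-0.165)
import pickle
# lid on mat check from saved wrist view w7 via inner ring r=64 at z=32
s=np.array([475.9,216.9,452.0]); y=0.274; r=R.from_matrix(np.c_[[np.cos(y),np.sin(y),0],[np.sin(y),-np.cos(y),0],[0,0,-1]])
c=pickle.load(open("w2.pkl","rb")); c["position"]=s+r.apply([71.25,-.24,29.57])
c["attitude"]=np.roll((r*R.from_matrix([[-0.001,-.959,-.284],[1,-.001,0],[0,-.284,.959]])).as_quat(),1)
g=cv2.cvtColor(cv2.imread("pics/w7.png"),cv2.COLOR_BGR2GRAY); best=[]
for t in np.radians(range(0,360,4)):
    rr=np.arange(54,75,.5); p=np.array([proj(c,[516.5+x*np.cos(t),228.3+x*np.sin(t),32],1) for x in rr],np.float32)
    v=cv2.remap(g,p[None,:,0],p[None,:,1],cv2.INTER_LINEAR)[0].astype(float); w=v-cv2.blur(v[:,None],(1,13))[:,0]; k=np.argmin(w)
    if -30<w[k]<-4: best.append([rr[k]*np.cos(t),rr[k]*np.sin(t)])
B=np.array(best)
for _ in range(6):
    a=np.linalg.lstsq(np.c_[2*B,np.ones(len(B))],(B**2).sum(1),rcond=None)[0]; R0=np.sqrt(a[2]+a[0]**2+a[1]**2)
    res=abs(np.hypot(*(B-a[:2]).T)-R0); B=B[res<=max(1,np.percentile(res,85))]
print("lid",516.5+a[0],228.3+a[1],R0,len(B))
E
```

```text
time_s: 25.25
eef_pos: [469.1, -6.9, 446.7]
ee_rot: [-0.0, 0.997, -0.083, -0.001]
force: [0.2, 1.1, -1.2]
grip_width: 0.199
grip_force: 61.9
shift [-0.07  0.12 26.72] n 26.7 rotvec [-0.0005  0.0016 -0.0008]
lid 514.8953839377913 228.16617358269139 63.142650782896354 45
```

The lid is within 2 mm of the mat centre. I lower into the slot.

```bash
set -e
python3 steer.py '[[0, 0, 0.008, 0, 0, 0], [0, 0, 0.02, 0, 0, 0], [0, 0, 0.032, 0, 0, 0], [0, 0, 0.042, 0, 0, 0], [0, 0, 0.05, 0, 0, 0], [0, 0, 0.05, 0, 0, 0]]' >/dev/null; python3 chk.py 0.2
python3 steer.py '[[0, 0, 0.005, 0, 0, 0], [0, 0, 0.011, 0, 0, 0], [0, 0, 0.018, 0, 0, 0], [0, 0, 0.024, 0, 0, 0], [0, 0, 0.03, 0, 0, 0]]' >/dev/null; python3 chk.py 1
python3 steer.py '[[0, 0, 0.006, 0, 0, 0], [0, 0, 0.014, 0, 0, 0], [0, 0, 0.022, 0, 0, 0], [0, 0, 0.03, 0, 0, 0], [0, 0, 0.038, 0, 0, 0], [0, 0, 0.046, 0, 0, 0], [0, 0, 0.052, 0, 0, 0], [0, 0, 0.054, 0, 0, 0]]' >/dev/null; python3 chk.py 1
python3 steer.py '[[0, 0, 0.001, 0, 0, 0], [0, 0, 0.002, 0, 0, 0], [0, 0, 0.002, 0, 0, 0]]' >/dev/null; python3 chk.py 1
python3 steer.py '[[0, 0, 0.0005, 0, 0, 0], [0, 0, 0.001, 0, 0, 0], [0, 0, 0.001, 0, 0, 0]]' >/dev/null; python3 chk.py 0.5
python3 steer.py '[[0, 0, 0.0005, 0, 0, 0], [0, 0, 0.001, 0, 0, 0], [0, 0, 0.001, 0, 0, 0]]' >/dev/null; python3 chk.py 0.5
python3 steer.py '[[0, 0, 0.0005, 0, 0, 0], [0, 0, 0.001, 0, 0, 0], [0, 0, 0.001, 0, 0, 0]]' >/dev/null; python3 chk.py 0.5
python3 steer.py '[[0, 0, 0.0005, 0, 0, 0], [0, 0, 0.001, 0, 0, 0], [0, 0, 0.001, 0, 0, 0]]' >/dev/null; python3 chk.py 0.5
```

```text
[469.1  -6.9 396.3] [ 0.2 -0.5 -2. ]
[469.1  -7.1 366.9] [-0.7  0.1 -1.8]
[469.1  -7.  312.8] [ 0.5  0.6 -1.6]
[469.2  -7.  311.6] [ 0.5 -0.5 -0.9]
[469.1  -7.  310.5] [ 1.3 -0.1 -1.9]
[469.1  -7.  309.4] [-0.7 -0.  -2. ]
[469.1  -7.  308.4] [-0.2 -0.4 -1.6]
[469.1  -7.  307.4] [-0.4 -0.4 -1.1]
```

Converted, 0.7 mm / 1000 = 0.0007, 0.4 mm / 1000 = 0.0004.

```bash
python3 steer.py '[[0, 0, 0.0004, 0, 0, 0], [0, 0, 0.0007, 0, 0, 0], [0, 0, 0.0007, 0, 0, 0]]' |sed -n 2,4p; python3 chk.py 0.5 && python3 steer.py '[[0, 0, 0.0003, 0, 0, 0], [0, 0, 0.0005, 0, 0, 0], [0, 0, 0.0005, 0, 0, 0]]' |sed -n 2,4p
```

```text
eef_pos: [469.2, -7.0, 306.9]
ee_rot: [-0.0, 0.997, -0.083, 0.0]
force: [-0.3, -0.9, -0.6]
[469.2  -7.  306.9] [-0.3 -0.9 -0.6]
eef_pos: [469.1, -7.0, 306.8]
ee_rot: [0.0, 0.997, -0.082, 0.0]
force: [-2.2, 1.1, 5.9]
```

The guard is seated on the board at the original height (306.8). I release and retreat.

Converted, -125 mm / 1000 = -0.125, -110 mm / 1000 = -0.11.

```bash
python3 steer.py '[[0, 0, 0, 0, 0, 0], [0, 0, 0, 0, 0, 0], [0, 0, 0, 0, 0, 0], [0, 0, 0, 0, 0, 0], [0, 0, 0, 0, 0, 0], [0, 0, 0, 0, 0, 0], [0, 0, 0, 0, 0, 0], [0, 0, 0, 0, 0, 0]]' 1.0 | tail -3; python3 steer.py '[[0, 0, -0.005, 0, 0, 0], [0, 0, -0.02, 0, 0, 0], [0, 0, -0.045, 0, 0, 0], [0, 0, -0.075, 0, 0, 0], [0, 0, -0.105, 0, 0, 0], [0, 0, -0.125, 0, 0, 0]]' >/dev/null; python3 steer.py '[[-0.03, 0, 0, 0, 0, 0], [-0.06, 0, 0, 0, 0, 0], [-0.09, 0, 0, 0, 0, 0], [-0.11, 0, 0, 0, 0, 0], [-0.11, 0, 0, 0, 0, 0], [-0.11, 0, 0, 0, 0, 0]]'
python3 - <<'E'
from h import *
c,im=shot("wrist","pics/w8.png"); s,i2=shot("scene","pics/s8.png")
out=np.zeros((384,800,3),np.uint8); out[:300,:400]=cv2.resize(im,(400,300)); out[:300,400:]=cv2.resize(i2[:300],(400,300)); cv2.imwrite('pics/z7.png',out)
E
```

```text
force: [0.7, 0.2, 0.3]
grip_width: 1.0
grip_force: 0.0
time_s: 31.25
eef_pos: [360.8, 11.0, 431.8]
ee_rot: [0.0, 0.997, -0.083, 0.001]
force: [1.2, -0.4, -0.6]
grip_width: 0.999
grip_force: 0.0
```

View pics/z7.png

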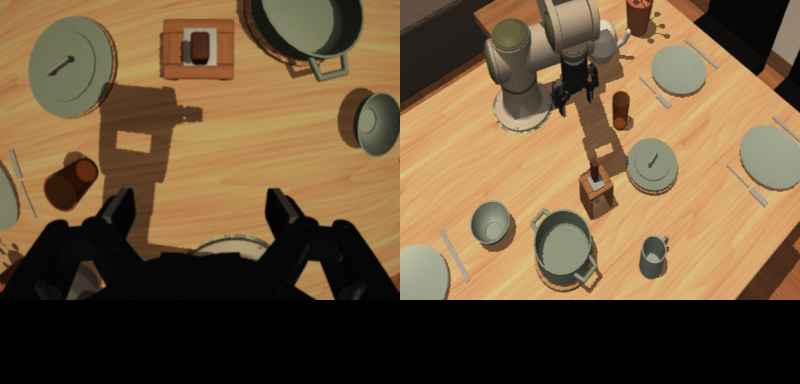

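The picture shows the lid flat and centred on the mat, the lifter upright in its stand, the pot open, and the bowl, mug and tumbler undisturbed. I hand in.

```bash
python3 -c "
from rig import ctrl, telemetry, capture, calibration
print(ctrl.finish_job())"
```

```text
the job is handed in; nothing more can be done
None
```

The lid is on the cork mat, within about 2 mm of its centre, the lifter hangs upright in its stand, and the mug, tumbler and bowl were left alone; I handed the job in at about 31 s, and no verdict was returned.

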